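# Lock the washed board on its drop-latch peg

## Task

Take the washed wooden paddle board out of the drying rack and hang it by its hole on the drop-latch peg. Slide it along the peg, lifting the brass keeper on the way, and press it gently back against the spring collar until the keeper drops behind it, then let go so that the board hangs straight with the collar holding it tight against the keeper. Do not force the hanger, and leave the other things as they stand.

Things in the scene. Friction and masses are not known exactly. Their poses are not given: they have to be found in the camera images.
- board: Pale wooden paddle board, upright in the rack's middle slot, 0.22 to 0.36 kg, 10 mm thick. Blade 140 mm wide, 130 mm high; above it a handle 48 mm wide with a round top; 227 mm high in all. Origin: middle of the lower edge. x: normal to the faces (both alike), y: width, z: up to the handle. Pinch the handle face to face from above, over its hole, about 15 mm below the top edge
- eye (a point): Centre of the 24 mm round hole through the board's handle, along the board's x; 166 mm above its lower edge, 61 mm below the handle's top
- stand: Board hanger, fixed: black base plate 150 mm square, 14 mm thick (x -90 to +60 mm), post 24 x 30 mm, 212 mm high, at its origin (underside), a boss of 25 mm diameter (top at 228 mm, front at x = -15 mm). Out of it a level steel peg runs along the stand's -x, axis at y = 0, z = 215 mm
- peg_root (a point): Middle of the boss's front, on the peg's axis; axes as the stand's. The peg, 12 mm thick, its last 6 mm tapered to 7 mm, is set in the boss by a brass thumbscrew: how far it projects differs by 18 mm either way, NOT measured; keeper and collar go with it. 15 mm in from its tip hangs the keeper, down to 21 mm below the axis; 29 mm in is the face of the collar; 20 mm behind that a cup of 21 mm diameter
- peg_mean_tip (a point): Point fixed to the stand, 76 mm before the boss: the peg's real tip lies up to 18 mm before or behind it. The grey spring collar (23 mm diameter) takes 1.6 N at first and 0.4 N a mm; hard stop after 12 mm at 6.4 N. With the hole resting on the peg the keeper drops once the collar is pressed 9 to 10 mm (7 to 10 N with friction); with the hole carried higher, later or not at all. Over 30 N is forcing it
- keeper (a joint): Angle (rad) of the brass gravity keeper, 5 mm wide, 30 g, on a free pivot in the peg. 0: out against its stop, where only a board pressing out from behind holds it; about 0.17: hanging free; grows as its lower end swings in towards the post and up, over 0.35 as a board passes under it, 1.5 at most. A board behind it cannot come out again
- rack: Wooden drying rack, fixed: two rails 150 mm long along x at y = -40 and +40 mm, tops 22 mm high, each with six upright dowels of 8 mm, 20 mm apart, 82 mm high; the board stands between the middle dowels (gap 12 mm), its faces normal to the rack's x. Origin: underside, middle
- pepper_mill: Wooden pepper mill, 58 mm across, 170 mm high, bystander; origin under its middle
- tumbler: Clear glass tumbler, 87 mm across, 142 mm high, bystander; origin under its middle
- egg_timer: Cream and green round egg timer, 61 mm across, 44 mm high, bystander; origin under its middle
- salt: Salt shaker with grey top, 44 mm across, 90 mm high, bystander; origin under its middle
There are look-alikes about, which are no part of the job. Of the things like the stand, leave any that is green; of the rest the larger one is meant.

How it is judged:
By the outcome, as a careful person would: the job done as asked, in the order asked, and still so for the second after the job is handed in, with the robot touching nothing.
It also fails if it takes over 58 s, if anything falls off the work surface, if the arm or the gripper's body presses on something with over 40 N, if the wrist force passes 120 N, or if a joint passes its speed limit or range.

## Robot

A 6-joint arm with a two-finger parallel gripper is mounted at the origin on a cart in front of the work surface, level with it; the furniture and walls round the work are solid. World frame = base frame: x ahead of the robot, y to its left, z up, the work surface at z = 0. Lengths are in m, angles in degrees, forces in N, time in s.
With the tool pointing down it reaches from about 0.3 to 0.75 m from the base axis. Payload 8.5 kg.
Tool frame: the origin (TCP) lies on the centre line of the jaws, within the pads' length; the fingertips stand 14 mm ahead of it and the grasp point (between the pads) lies 5 mm behind it; z points along the fingers, x is the direction in which the jaws open and shut, and the axes are right-handed (so a half turn about z gives the same grasp; the last joint's range is limited). The gripper opens to 85 mm and grips with 20 to 120 N. Pads are 22 mm wide; open, the fingers measure 114 mm over their backs; the gripper's body (76 mm by 85 mm) begins 54 mm behind the grasp point. The pads swing forward as they close: fully open they stand 13 mm farther back than shut.
Start: joints at [55.044, 21.807, 74.336, -0, 83.858, -12.336], TCP at [0.212, 0.508, 0.245] pointing down, gripper open.
Joint ranges: [-178.18, 178.18], [-50.72, 133.34], [12.68, 142.11], [-81.47, 261.47], [9.98, 163.14], [-165.26, 165.26]. Speed limits (degrees/s): [136.94, 136.94, 180, 180, 180, 180].

## Interface

Orientations are given as a 3x3 rotation matrix whose columns are the frame's x, y, z axes.
In Python, from rig import * gives the robot as it stands.
- The arm moves only by the shell command python3 -m crank 'ROWS' [FORCE]. ROWS is JSON, one flat list of numbers, 7 for each row, row after row: the turn, a rotation vector about the world's x, y, z in rad, then the shift along the world's x, y, z in m, then the opening in per cent of the stroke, from 0 (shut) to 100 (fully open). A call has 1 to 20 rows; each row shifts and turns the commanded pose from where the row before left it; what a row does not reach is not made up. A row lasts 1/10 s, in which the tool goes at most 50 mm and 8.59 degrees, less where a joint would pass 70% of its speed; a pose out of reach is approached as far as the arm can. A call is refused whole if a number of a shift passes 0.05 or a number of a turn 0.15, either way. A call with a gripper value outside its range is refused whole. The fingers move at their own pace and stop on an object; FORCE is the grip in N (left out, the last holds). Time passes only in rows, so rows that do not move let the fingers close. It gives the time, the measured TCP pose, the force and the opening at its end, in the units of the state.
- observe(): the state, without advancing time (a new reading comes with each control period).
- get_image(name): name is "scene" or "top" or "wrist"; returns a dict with "frame" (420x560x3 uint8, red, green, blue), "fov_y" (degrees; the focal length in pixels is half the picture's height over the tangent of half this angle, whatever the lens; pixels are square), "cx", "cy" (the principal point, pixels), "world_to_cam" (4x4, takes a point from world to camera coordinates). Camera axes: x right, y up, looking along -z (the intrinsics and any distortion apply to the point x, -y, -z); pixel columns grow to the right and rows downward; lengths in m; the calibration is good to about 2 mm. A picture is of the moment at which its call begins. There is no depth.
- close_job(): hands the job in, once; it reports no verdict.
The state is a dict: "time_s": time; "q": joint angles; "qvel": joint speeds; "joint_efforts": joint torques, N m; "position": TCP position; "tool_rot": TCP orientation; "ft_force": force on the tool from outside, world axes, zero at the start; "wrist_torque": the same for the moment, N m; "grip_width": finger opening in m.
Only numpy, scipy, OpenCV 4.12 (cv2) and the standard library are available. Lean on these libraries where they do the work, as an engineer would, in place of code of your own. Each camera call takes 0.05 s, during which the arm holds its last target. There are 200 camera calls.

## Working session

There is one attempt and no reset: what is moved stays moved. The work goes in short steps, Python scripts to look and compute and a shell command to move; the robot and the scene stay as the last step left them, time stands still between calls to the robot, and variables do not carry over. Pictures are saved under pics/ and viewed, about 8 in all and at most 12, crops included, and the job is handed in when it is done.

```bash
ls; mkdir -p pics
cat > h.py <<'E'
from rig import *
import numpy as np, cv2
def cam(name,fn=None,crop=None,scale=1):
    d=get_image(name); 
    np.savez('pics/%s.npz'%name,**{k:np.array(v) for k,v in d.items()})
    return d
def save(d,fn,crop=None,scale=1):
    f=np.array(d['frame'])[:,:,::-1]
    if crop: f=f[crop[1]:crop[3],crop[0]:crop[2]]
    f=cv2.resize(f,None,fx=scale,fy=scale,interpolation=cv2.INTER_CUBIC)
    cv2.imwrite('pics/'+fn,f)
def load(name): return dict(np.load('pics/%s.npz'%name))
def foc(d): return np.array(d['frame']).shape[0]/2/np.tan(np.radians(float(d['fov_y'])/2))
def ray(d,u,v):
    f=foc(d); M=np.array(d['world_to_cam']); R=M[:3,:3]; t=M[:3,3]
    c=np.array([(u-float(d['cx']))/f,-(v-float(d['cy']))/f,-1]); return -R.T@t, R.T@c
def atz(d,u,v,z):
    o,r=ray(d,u,v); return o+r*(z-o[2])/r[2]
def proj(d,p):
    f=foc(d); M=np.array(d['world_to_cam']); c=M[:3,:3]@np.array(p)+M[:3,3]
    return np.array([float(d['cx'])+f*c[0]/-c[2],float(d['cy'])-f*c[1]/-c[2]])
def tri(obs):
    A=np.zeros((3,3));b=np.zeros(3)
    for d,u,v in obs:
        o,r=ray(d,u,v); r=r/np.linalg.norm(r); P=np.eye(3)-np.outer(r,r); A+=P;b+=P@o
    return np.linalg.solve(A,b)
E
python3 - <<'E'
from h import *
a=cam('scene');b=cam('top')
print([k for k in a]); print({k:a[k] for k in a if k!='frame'}); print({k:b[k] for k in b if k!='frame'})
save(a,'s1.png',scale=1.4);save(b,'t1.png',scale=1.4)
o=observe();print(o)
E
```

```text
pics
['frame', 'fov_y', 'cx', 'cy', 'world_to_cam']
{'fov_y': 54.0789215739833, 'cx': 277.9564885782122, 'cy': 210.00637595563055, 'world_to_cam': array([[ 0.68693793, -0.7266991 ,  0.00497005, -0.51212105],
       [ 0.47159352,  0.45097298,  0.75777499, -0.31910041],
       [-0.55291576, -0.51820053,  0.65249703, -0.94570831],
       [ 0.        ,  0.        ,  0.        ,  1.        ]])}
{'fov_y': 51.43368710294198, 'cx': 282.80113307965405, 'cy': 207.42586608895033, 'world_to_cam': array([[ 0.01390294, -0.99888598,  0.04509453, -0.18297208],
       [ 0.98345141,  0.02180762,  0.17985482, -0.58168981],
       [-0.18063786,  0.04184777,  0.98265901, -1.47963213],
       [ 0.        ,  0.        ,  0.        ,  1.        ]])}
{'time_s': 0.1, 'q': array([ 5.50419474e+01,  2.18371429e+01,  7.43787299e+01,  8.80974233e-04,
        8.38591905e+01, -1.23368099e+01]), 'qvel': array([ 0.00054779, -0.10078019, -0.21446005,  0.07672056, -0.00959353,
        0.00170208]), 'joint_efforts': array([ 2.93235491e-03, -4.49220693e+01, -2.31659657e+01, -2.03876589e-04,
        3.64801948e-03,  1.13015253e-05]), 'position': array([0.21141505, 0.50747891, 0.24478329]), 'tool_rot': array([[ 3.84638623e-01,  9.23066925e-01, -7.63186887e-04],
       [ 9.23066358e-01, -3.84639267e-01, -1.06496282e-03],
       [-1.27658360e-03, -2.94846307e-04, -9.99999142e-01]]), 'ft_force': array([-0.20480438, -0.02484307,  0.62490243]), 'wrist_torque': array([-0.02162026,  0.02828105, -0.01443168]), 'grip_width': 0.08528807620743434}
```

View pics/s1.png

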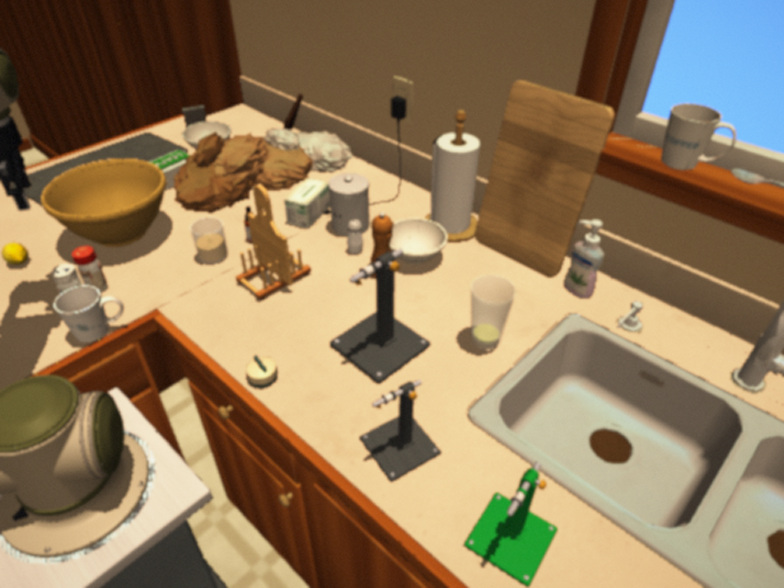

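View pics/t1.png

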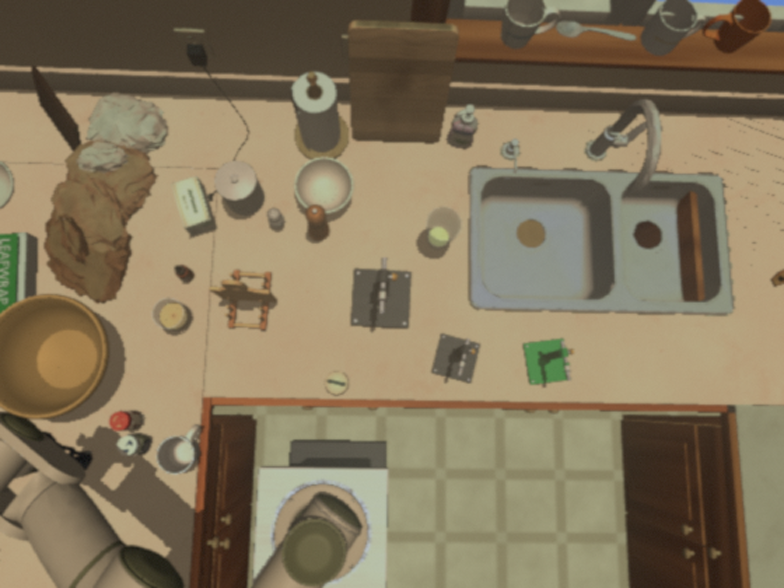

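Candidate stands are: large black (scene 385,320; top 381,297), small black (scene 402,430; top 456,357) and green (scene 515,520; top 547,361). The green one is excluded, and the larger of the two black ones is meant. I'll confirm this in an enlarged crop, together with the rack.

Run:
```python
from h import *
a=load('scene');b=load('top')
def c(d,x,y,w,h,s):
    f=np.array(d['frame'])[y:y+h,x:x+w,::-1]; return cv2.resize(f,None,fx=s,fy=s,interpolation=cv2.INTER_CUBIC)
A=c(a,160,120,160,160,2.5);A2=c(a,160+70,165,80,110,5)
t=c(b,140,175,160,120,5)
cv2.imwrite('pics/c1.png',np.hstack([cv2.resize(c(a,165,125,70,95,6),(400,543)),cv2.resize(c(a,232,170,80,108),None) if 0 else cv2.resize(c(a,232,170,80,108,5),(400,543))]))
cv2.imwrite('pics/c2.png',t)
for p in [(0,0,0),(0.5,0,0),(0.5,.3,0),(0.5,-.3,0)]: print(p,proj(b,p),proj(a,p))
```

```text
(0, 0, 0) [228.882711   378.83888979] [ 55.14900699 348.836755  ]
(0.5, 0, 0) [233.9152443  232.41143727] [221.17904984 238.05090344]
(0.5, 0.3, 0) [149.62463561 230.7812239 ] [162.47451595 194.47935903]
(0.5, -0.3, 0) [316.86846457 234.01578502] [296.99460768 294.32255277]
```

View pics/c1.png

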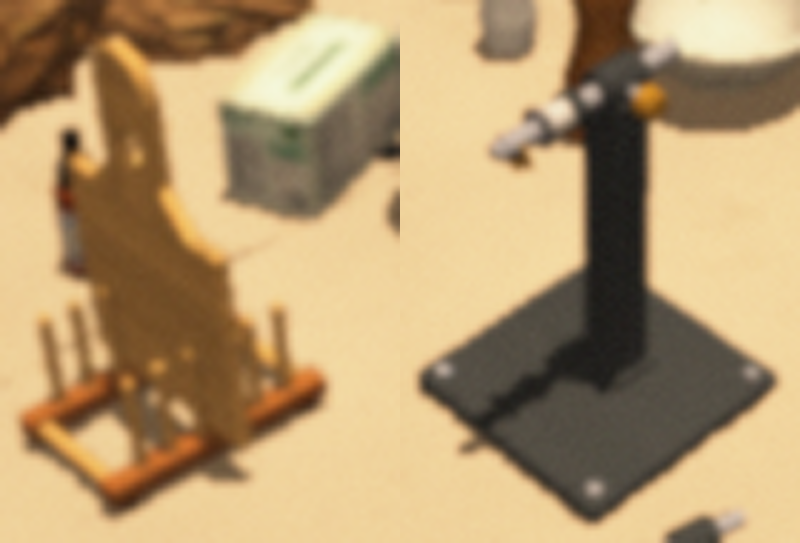

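View pics/c2.png

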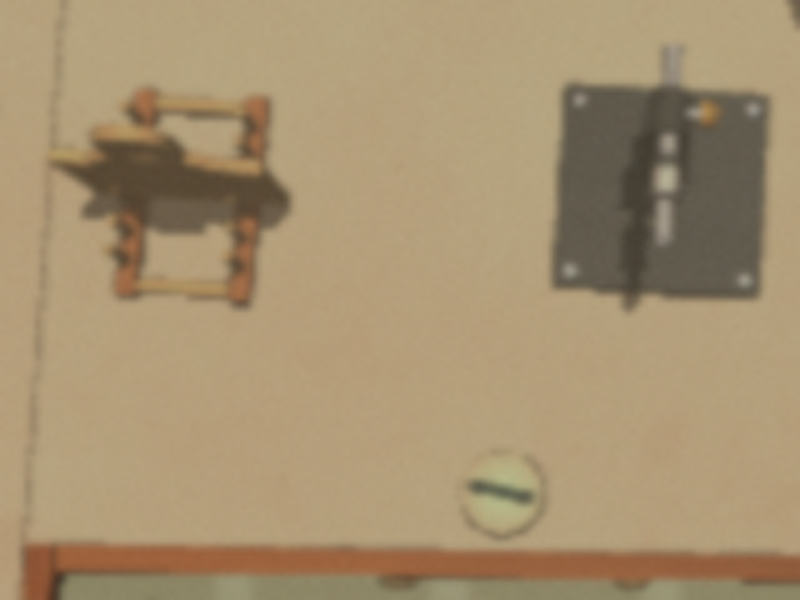

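Run:
```python
from h import *
a=load('scene');b=load('top')
T=lambda u,v:((u+.5)/5+140-.5,(v+.5)/5+175-.5)
S=lambda u,v:((u+.5)/5-.5+232,(v+.5)/(543/108)-.5+170)
S1=lambda u,v:((u+.5)/(400/70)-.5+165,(v+.5)/(543/95)-.5+125)
P=np.array([atz(b,*T(*p),.014) for p in [(567,84),(770,95),(760,297),(555,287)]])
print(P); print('sides',[np.linalg.norm(P[i]-P[(i+1)%4])for i in range(4)])
ex=(P[0]+P[1]-P[2]-P[3])[:2];ex/=np.linalg.norm(ex);yaw=np.degrees(np.arctan2(ex[1],ex[0]))
O=P.mean(0)[:2]+ex*.015;print('stand yaw',yaw,'O',O)
P2=np.array([atz(a,*S(*p),.014) for p in [(425,378),(590,270),(772,378),(592,512)]]);print('scene corners',P2,P2.mean(0))
print('peg tip tri',tri([(b,*T(663,242)),(a,*S(498,150))]),atz(b,*T(663,242),.215))
Q=[atz(b,*T(*p),.215) for p in [(672,45),(666,180)]];print(Q)
R=np.array([atz(b,*T(*p),.022) for p in [(146,92),(257,100),(241,300),(125,292)]]);print('rack',R,R.mean(0))
ex=(R[0]+R[1]-R[2]-R[3])[:2];print('rack yaw',np.degrees(np.arctan2(ex[1],ex[0])), [np.linalg.norm(R[i]-R[(i+1)%4])for i in range(4)])
print('handle top?',[atz(b,*T(*p),.23) for p in [(92,132),(165,132),(130,130)]])
print('handle tri',tri([(b,*T(128,132)),(a,*S1(120,40))]))
print('blade top corners z=.143',[atz(b,*T(*p),.14) for p in [(50,155),(262,168)]])
# bystanders
for n,u,v,z in [('timer',502-0,492,.04)]: print(n,atz(b,*T(u,v),z))
for n,u,v,z in [('mill',317,215,.165),('tumblerbase',438,238,.01),('salt',275,214,.085),('bowl',323,180,.05),('glass2',173,316,.03)]: print(n,atz(b,u/1.4,v/1.4,z))
```

```text
[[ 0.64963066 -0.06498518  0.014     ]
 [ 0.64494906 -0.21302278  0.014     ]
 [ 0.4965724  -0.20723427  0.014     ]
 [ 0.50091777 -0.0603163   0.014     ]]
sides [np.float64(0.1481116100186996), np.float64(0.14848953117835456), np.float64(0.14698221475696693), np.float64(0.14878616303254033)]
stand yaw -2.015947573254593 O [ 0.58800819 -0.1369173 ]
scene corners [[ 0.66290024 -0.23094631  0.014     ]
 [ 0.80321171 -0.24568396  0.014     ]
 [ 0.80098287 -0.37560267  0.014     ]
 [ 0.64733079 -0.35970836  0.014     ]] [ 0.7286064  -0.30298533  0.014     ]
peg tip tri [ 0.56673183 -0.20975203  0.22406044] [ 0.50552635 -0.13320289  0.215     ]
[array([ 0.63232665, -0.13661468,  0.215     ]), array([ 0.54497896, -0.1343698 ,  0.215     ])]
rack [[0.63480403 0.2357208  0.022     ]
 [0.63080571 0.15655136 0.022     ]
 [0.48636013 0.16031667 0.022     ]
 [0.49045873 0.24163893 0.022     ]] [0.56060715 0.19855694 0.022     ]
rack yaw -1.9204630460814018 [np.float64(0.07927033266636843), np.float64(0.14449465318886798), np.float64(0.08142548139398241), np.float64(0.14446656977965186)]
handle top? [array([0.56469385, 0.22086933, 0.23      ]), array([0.56571358, 0.17626885, 0.23      ]), array([0.56648306, 0.19774742, 0.23      ])]
handle tri [0.55985729 0.19287369 0.25668543]
blade top corners z=.143 [array([0.56600504, 0.26929224, 0.14      ]), array([0.56038055, 0.13070302, 0.14      ])]
timer [ 0.35455842 -0.02847946  0.04      ]
mill [0.7430116  0.02239245 0.165     ]
tumblerbase [ 0.73688332 -0.28390475  0.01      ]
salt [0.76754126 0.13459049 0.085     ]
bowl [0.87378952 0.02109164 0.05      ]
glass2 [0.51237684 0.38345144 0.03      ]
```

```bash
python3 - <<'E'
from h import *
a=load('scene');b=load('top')
T=lambda u,v:((u+.5)/5+140-.5,(v+.5)/5+175-.5)
S=lambda u,v:((u-400+.5)/5-.5+232,(v+.5)/(543/108)-.5+170)
P2=np.array([atz(a,*S(*p),.014) for p in [(422,378),(590,272),(775,378),(592,520)]]);print('scene corners',P2,P2.mean(0))
print('peg tip tri',tri([(b,*T(663,242)),(a,*S(498,150))]))
E
python3 -m crank '[0,0,0,0,0,0.045,100, 0,0,0,0,0,0.04,100, 0,0,-0.101,0.029,-0.0257,0,100, 0,0,-0.101,0.029,-0.0257,0,100, 0,0,-0.101,0.029,-0.0257,0,100, 0,0,-0.101,0.029,-0.0257,0,100, 0,0,-0.101,0.029,-0.0257,0,100, 0,0,-0.101,0.029,-0.0257,0,100, 0,0,-0.101,0.029,-0.0257,0,100, 0,0,-0.101,0.029,-0.0257,0,100, 0,0,-0.101,0.029,-0.0257,0,100, 0,0,-0.101,0.029,-0.0257,0,100, 0,0,-0.101,0.029,-0.0257,0,100, 0,0,-0.101,0.029,-0.0257,0,100, 0,0,0,0,0,0,100, 0,0,0,0,0,0,100]'
python3 - <<'E'
from h import *
o=observe();print(o['position'],np.degrees(np.arctan2(o['tool_rot'][1,0],o['tool_rot'][0,0])),o['q'])
d=cam('wrist');save(d,'w1.png',scale=1.4)
a=cam('scene')
for p in [(.5625,.2,.249),(.5625,.176,.2),(.5625,.224,.2)]: print(proj(d,p)*1.4)
E
```

```text
scene corners [[ 0.5029386  -0.06336935  0.014     ]
 [ 0.63359003 -0.07076157  0.014     ]
 [ 0.64303025 -0.21013037  0.014     ]
 [ 0.49468176 -0.20767382  0.014     ]] [ 0.56856016 -0.13798378  0.014     ]
peg tip tri [ 0.50549164 -0.13361798  0.22011921]
time_s: 1.7
position: [0.5598, 0.1988, 0.3295]
tool_rot: [[0.999, -0.037, -0.002], [-0.037, -0.999, 0.0], [-0.002, 0.0, -1.0]]
ft_force: [0.3, 0.5, -0.5]
grip_width: 0.0853
[0.55978876 0.19878843 0.32953864] -2.1002958768184468 [8.13663001e+00 2.41912787e+01 5.68308753e+01 1.38389175e-02
 9.90676937e+01 1.02390942e+01]
[397.35383909 317.4158156 ]
[398.122802   324.08703752]
[395.26260756 243.78117529]
```

View pics/w1.png

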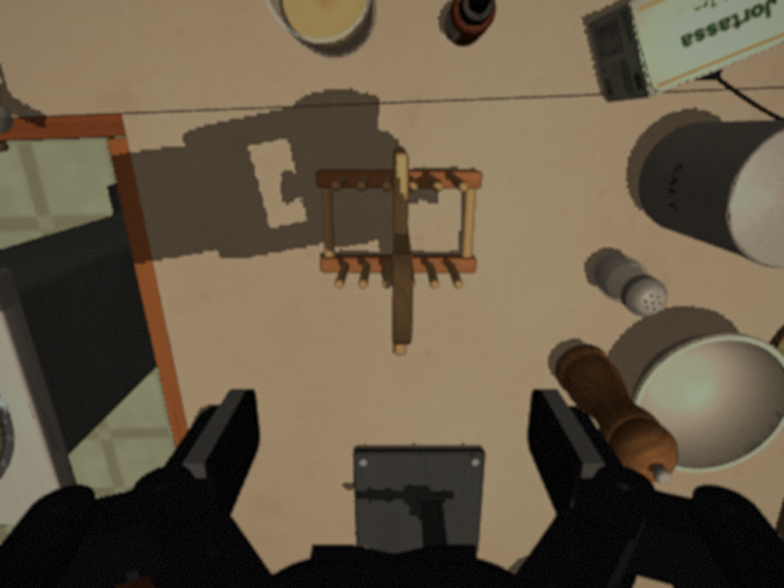

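Run:
```python
from h import *
d=load('wrist')
for u,v,z in [(402,320,.249),(402,345,.24),(402,350,.152),(400,350,.152),(401,152,.152),(402,250,.249),(397,350,.152),(407,350,.152)]: print(u,v,z,atz(d,u/1.4,v/1.4,z))
R=np.array([atz(d,u/1.4,v/1.4,.022) for u,v in [(318,171),(480,171),(476,271),(321,271)]]);print(R,R.mean(0))
P=[atz(d,u/1.4,v/1.4,.014) for u,v in [(355,449),(483,449)]];print(P,np.degrees(np.arctan2(P[1][1]-P[0][1],P[1][0]-P[0][0])))
# board centre columns by row: dark/bright profile
g=np.array(d['frame']).astype(int)
for v in [120,140,160,180,200,220,235,248]: print(v,g[v,275:300].sum(1)//3)
o=ray(d,0,0)[0];print('cam',o)
```

```text
402 320 0.249 [0.56464726 0.19860862 0.249     ]
402 345 0.24 [0.56427464 0.18138496 0.24      ]
402 350 0.152 [0.5643452  0.13588576 0.152     ]
400 350 0.152 [0.56293016 0.13593631 0.152     ]
401 152 0.152 [0.56779099 0.27028776 0.152     ]
402 250 0.249 [0.56567057 0.23247498 0.249     ]
397 350 0.152 [0.56080758 0.13601215 0.152     ]
407 350 0.152 [0.56788269 0.13575937 0.152     ]
[[0.49526864 0.25097004 0.022     ]
 [0.63912026 0.24574453 0.022     ]
 [0.63750184 0.15325191 0.022     ]
 [0.48996166 0.15856498 0.022     ]] [0.5654631  0.20213286 0.022     ]
[array([ 0.50865325, -0.05080328,  0.014     ]), array([ 0.65094025, -0.05582918,  0.014     ])] -2.022977931177009
120 [ 53  54  52  54  54  45  46  69  98 117 124 126 124 123 115 103  89  93
 101  97  82  71  69  70  72]
140 [64 62 63 63 60 55 50 52 56 58 56 59 67 83 92 88 70 60 61 62 61 62 62 59
 62]
160 [ 62  62  62  64  61  53  53  56  58  57  56  61  60  61  61  69  97 122
 130 131 131 131 130 131 129]
180 [60 61 59 60 55 47 41 37 39 38 36 37 37 36 40 36 37 34 43 53 58 58 60 59
 57]
200 [ 54  51  53  49  45  45  49  56  60  58  60  60  59  59  59  60  59  58
  55  55  72 100 121 130 130]
220 [129 130 131 127 108  77  57  56  55  60  59  61  60  62  61  58  56  54
  57  82 113 129 130 129 131]
235 [131 129 131 127 110  77  54  49  52  53  52  53  53  54  54  56  55  54
  61  86 115 128 129 129 129]
248 [130 131 130 131 121  96  79  80 101 113 116 116 114 108 104 116 128 130
 131 129 130 130 129 129 130]
cam [0.56381106 0.28391673 0.45685201]
```

Large black stand confirmed: side ≈148 mm, yaw −2.0°, origin ≈ (0.588, −0.137). The board is at ≈ (0.565, 0.202) with the same yaw, and the peg tip is at x ≈ 0.505. Next I descend and grip.

```bash
python3 -m crank '[0,0,0,0.005,0.003,-0.02,60, 0,0,0,0,0,-0.02,60, 0,0,0,0,0,-0.02,60, 0,0,0,0,0,-0.02,60, 0,0,0,0,0,-0.02,60, 0,0,0,0,0,0,60, 0,0,0,0,0,0,0, 0,0,0,0,0,0,0, 0,0,0,0,0,0,0, 0,0,0,0,0,0,0, 0,0,0,0,0,0,0, 0,0,0,0,0,0,0]' 80; python3 -m crank '[0,0,0,0,0,0,0, 0,0,0,0,0,0,0]'
python3 - <<'E'
from h import *
d=cam('scene');print(observe()['joint_efforts'])
# opening in mm / is it on board
save(d,'s2.png',crop=(165,100,245,220),scale=5)
E
```

```text
time_s: 3.0
position: [0.5648, 0.2025, 0.2318]
tool_rot: [[0.999, -0.036, 0.002], [-0.036, -0.999, 0.001], [0.002, -0.001, -1.0]]
ft_force: [-0.1, 0.2, 6.7]
grip_width: 0.0094
time_s: 3.2
position: [0.5649, 0.2025, 0.2317]
tool_rot: [[0.999, -0.036, 0.002], [-0.036, -0.999, 0.001], [0.002, -0.001, -1.0]]
ft_force: [-0.7, 0.3, 6.7]
grip_width: 0.009
[-5.80054913e-01 -4.65971839e+01 -2.15873605e+01 -2.16936953e-01
 -2.86197904e-01  2.79589163e-03]
```

```bash
python3 - <<'E'
from h import *
b=load('top')
for u,v in [(442,336),(480,343),(470,380),(433,374)]: print('small',atz(b,u/1.4,v/1.4,.01))
d=cam('wrist');o=observe()['position']
for ty in [-.133,-.17,-.2,-.23]:
  for x in [.505,.57]:
    p=np.array([x,-.135,.215])-(np.array([.45,ty,.31])-o); print(ty,x,proj(d,p)*1.4)
E
python3 -m crank '[0,0,0,0,0,0.01,0, 0,0,0,0,0,0.015,0, 0,0,0,0,0,0.025,0, 0,0,0,0,0,0.025,0, 0,0,0,0,0,0.01,0, 0,0,0,0,0,0,0, 0,0,0,0,0,0,0]'
```

```text
small [ 0.47704531 -0.29460134  0.01      ]
small [ 0.46083106 -0.3927276   0.01      ]
small [ 0.36622525 -0.36609286  0.01      ]
small [ 0.3798437  -0.27167967  0.01      ]
-0.133 0.505 [500.89877559 309.18844937]
-0.133 0.57 [631.14971713 304.74444911]
-0.17 0.505 [503.913548   236.53638408]
-0.17 0.57 [641.17467476 231.65870142]
-0.2 0.505 [506.60606221 171.65031906]
-0.2 0.57 [650.13034683 166.36845144]
-0.23 0.505 [509.5549625  100.58568549]
-0.23 0.57 [659.94129883  94.84288604]
time_s: 4.0
position: [0.5642, 0.2022, 0.3141]
tool_rot: [[0.999, -0.036, -0.002], [-0.036, -0.999, -0.0], [-0.002, 0.0, -1.0]]
ft_force: [0.8, -0.2, -2.5]
grip_width: 0.0087
```

```bash
python3 -m crank '[0,0,0,-0.014,-0.01,0,0, 0,0,0,-0.025,-0.025,0,0, 0,0,0,-0.025,-0.03,0,0, 0,0,0,-0.025,-0.03,0,0, 0,0,0,-0.02,-0.03,0,0, 0,0,0,-0.005,-0.03,0,0, 0,0,0,0,-0.03,0,0, 0,0,0,0,-0.03,0,0, 0,0,0,0,-0.03,0,0, 0,0,0,0,-0.03,0,0, 0,0,0,0,-0.03,0,0, 0,0,0,0,-0.02,0,0, 0,0,0,0,-0.01,0,0, 0,0,0,0,0,0,0, 0,0,0,0,0,0,0, 0,0,0,0,0,0,0]'
python3 - <<'E'
from h import *
d=cam('wrist');save(d,'w2.png',scale=1.4)
s=cam('scene');t=cam('top');print(observe()['position'])
E
```

```text
time_s: 5.6
position: [0.4505, -0.1317, 0.3152]
tool_rot: [[0.999, -0.035, -0.0], [-0.035, -0.999, 0.0], [-0.0, -0.0, -1.0]]
ft_force: [0.1, -0.1, -3.1]
grip_width: 0.0085
[ 0.45055587 -0.13203938  0.31541702]
```

View pics/w2.png

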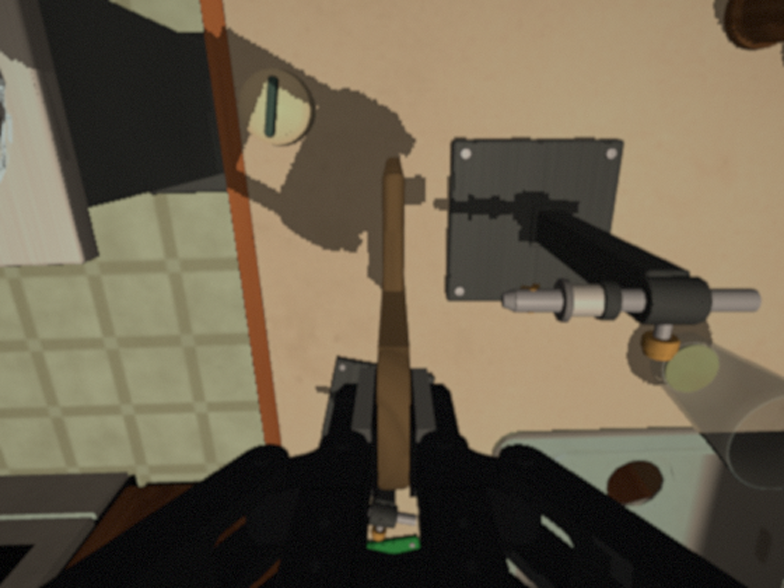

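Run:
```python
from h import *
d=load('wrist')
A=lambda u,v,z: atz(d,u/1.4,v/1.4,z)
print('tip',A(503,300,.215),'mid',A(587,300,.215),'boss front',A(640,300,.215),'boss back/peg end',A(757,299.5,.215))
P=[A(452,139,.014),A(622,139,.014),A(447,299,.014)];print(P)
print('shoulder +y',A(394,158,.3152-.2317+.152), 'handle +y edge', A(394,290,.27))
t=load('top')
s=load('scene')
g=np.array(s['frame'])
save(s,'s3.png',crop=(150,90,310,230),scale=5)
p=A(503,300,.215)
print(proj(s,p),proj(s,[.588,-.137,.215]),proj(t,p))
```

```text
tip [ 0.50725903 -0.13070402  0.215     ] mid [ 0.54998555 -0.13217951  0.215     ] boss front [ 0.57694277 -0.13311044  0.215     ] boss back/peg end [ 0.63639033 -0.13489276  0.215     ]
[array([ 0.50439058, -0.05642123,  0.014     ]), array([ 0.65003534, -0.061458  ,  0.014     ]), array([ 0.50049766, -0.20209795,  0.014     ])]
shoulder +y [ 0.45417047 -0.05810055  0.2355    ] handle +y edge [ 0.45252175 -0.10485927  0.27      ]
[250.63291601 200.26846441] [275.01484143 186.96511632] [271.41225639 222.43609892]
```

View pics/s3.png

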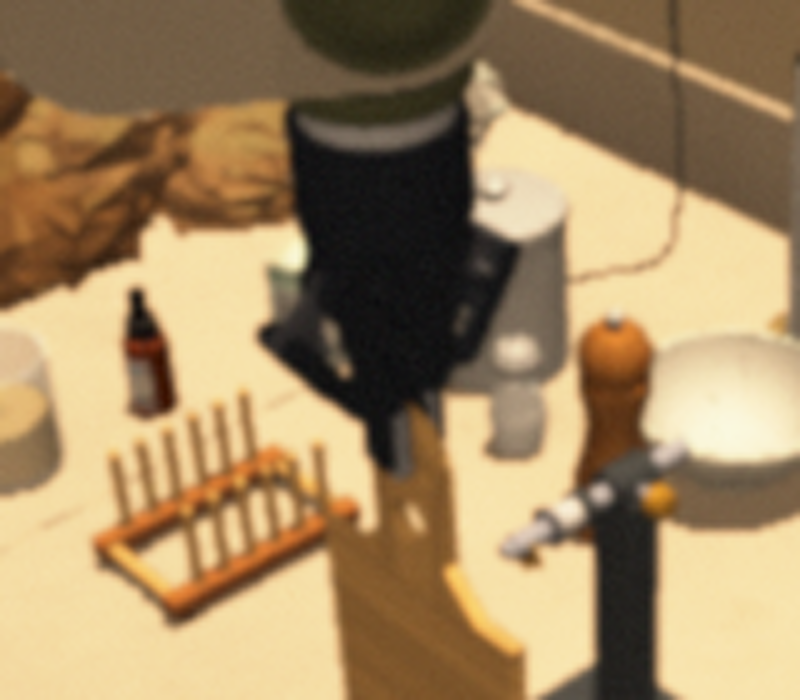

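Run:
```python
from h import *
s=load('scene')
e=np.array([.4505,-.132,.2715])
for n,p in [('eye',e),('near face eye',e+[-.005,0,0]),('handle top',e+[0,0,.061]),('sh+y',e+[0,.07,-.036]),('sh-y',e+[0,-.07,-.036]),('h-y',e+[-.005,-.024,0]),('h+y',e+[-.005,.024,0]),('peg tip', [.507,-.1307,.215])]:
    q=proj(s,p);print(n,q,((q-[150,90])*5).round())
d=load('wrist')
for n,p in [('handle top',e+[0,0,.061]),('sh+y',e+[0,.07,-.036]),('blade low +y',e+[0,.07,-.166])]:
    print(n,(proj(d,p)*1.4).round())
```

```text
eye [232.27886305 192.85917141] [411. 514.]
near face eye [230.65233243 193.8341291 ] [403. 519.]
handle top [230.41690715 171.19597649] [402. 406.]
sh+y [214.16831954 192.1261841 ] [321. 511.]
sh-y [253.92675545 218.48089374] [520. 642.]
h-y [237.70518892 198.38651296] [439. 542.]
h+y [223.78242266 189.39983125] [369. 497.]
peg tip [250.5560337  200.31575304] [503. 552.]
handle top [390. 455.]
sh+y [386. 168.]
blade low +y [388. 153.]
```

```bash
python3 -m crank '[0,0,0,0,0.002,-0.02,0, 0,0,0,0,0,-0.02,0, 0,0,0,0,0,-0.0175,0, 0,0,0,0,0,0,0, 0,0,0,0,0,0,0]'
python3 -m crank '[0,0,0,0.02,-0.0007,0,0, 0,0,0,0.015,-0.0005,0,0, 0,0,0,0.010,-0.0004,0,0, 0,0,0,0.005,-0.0002,0,0, 0,0,0,0,0,0,0, 0,0,0,0,0,0,0]'
python3 - <<'E'
from h import *
s=cam('scene');w=cam('wrist');save(s,'s4.png',crop=(200,150,290,230),scale=4.4)
im=np.vstack([cv2.resize(np.array(s['frame'])[160:220,215:295,::-1],(720,540)[:2])[:300]]) if 0 else None
A=cv2.resize(np.array(s['frame'])[155:235,205:285,::-1],(400,400),interpolation=cv2.INTER_CUBIC)
B=cv2.resize(np.array(w['frame'])[170:330,240:400,::-1],(400,400),interpolation=cv2.INTER_CUBIC)
cv2.imwrite('pics/c4.png',np.hstack([A,B]))
E
```

```text
time_s: 6.25
position: [0.4508, -0.1306, 0.2584]
tool_rot: [[0.999, -0.036, 0.0], [-0.036, -0.999, -0.0], [0.0, 0.0, -1.0]]
ft_force: [-0.4, -0.6, -2.6]
grip_width: 0.0086
time_s: 6.85
position: [0.5002, -0.1325, 0.258]
tool_rot: [[0.999, -0.036, -0.0], [-0.036, -0.999, -0.0], [-0.0, 0.0, -1.0]]
ft_force: [0.9, -0.8, -3.5]
grip_width: 0.0089
```

View pics/c4.png

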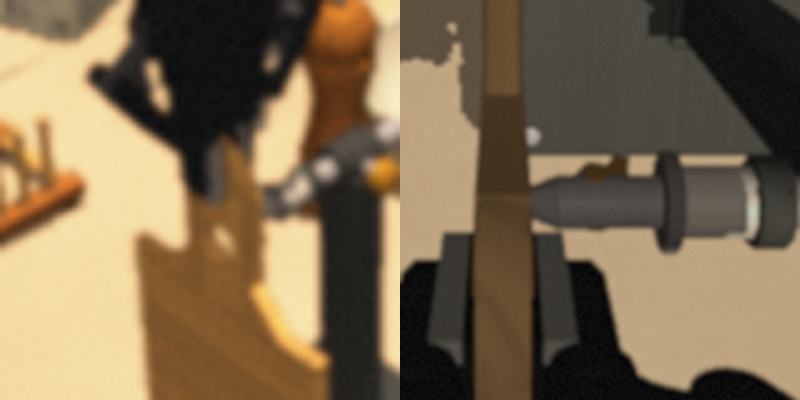

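Run:
```python
from h import *
w=load('wrist');s=load('scene')
p=atz(w,240+(533-400)/2.5,170+203/2.5,.215);q=atz(w,240+(660-400)/2.5,170+203/2.5,.215);print(p,q,observe()['position'])
e=np.array([.5002,-.1325,.258-.0437])
for x in [e,e+[-.005,0,0],e+[.005,0,0]]: print((proj(s,x)-[205,155])*5)
f=np.array(s['frame'])[195:212,243:258].astype(int)
print(f.sum(2)//3)
```

```text
[ 0.50782922 -0.13087278  0.215     ] [ 0.53597526 -0.13188138  0.215     ] [ 0.50012475 -0.13248475  0.25799125]
[220.37602403 235.60749664]
[212.99220354 240.29771471]
[227.71968287 230.94278933]
[[ 83  74  72  74  81  80  81  84  90  88  85  83  83  94  97]
 [ 90  79  80  84  86  84  83  89  93  91  86  82  81  89  95]
 [ 90  79  83  87  89  87  87  88  89  90  87  81  82  87  91]
 [ 89  81  83  86  87  88  87  88  94  87  85  81  81  89  97]
 [ 91  79  81  80  87  93  94  92  91  90  85  80  83  93 120]
 [ 93  80  82  83  97 122 121 102  93  90  83  81  81  95 134]
 [ 98  80  83  85 109 147 153 129 101  90  84  80  81  92 130]
 [ 98  82  86  90 105 149 169 154 119  93  84  79  81  90 116]
 [ 93  83  92  96 104 130 157 158 129  97  83  78  80  91 118]
 [ 85  81  87  94 101 111 127 141 127 102  84  81  82  94 131]
 [ 82  81  86  94 101 103 110 121 119  99  85  78  82  96 139]
 [ 81  82  83  91  98  99 100 100 100  93  86  80  81  94 140]
 [ 82  82  83  89  90  95  92  92  90  90  84  80  82  95 135]
 [ 82  84  84  87  90  89  88  87  88  87  84  83  85  93 130]
 [ 83  81  80  88  89  91  90  90  87  86  85  81  86  96 129]
 [ 80  79  83  87  90  89  90  90  90  89  83  83  87  98 134]
 [ 81  81  83  88  89  91  88  89  89  87  85  84  98 121 150]]
```

```bash
python3 -m crank '[0,0,0,0.003,0.0015,0,0, 0,0,0,0.004,-0.0001,0,0, 0,0,0,0.004,-0.0001,0,0, 0,0,0,0.003,-0.0001,0,0, 0,0,0,0,0,0,0, 0,0,0,0,0,0,0]'
for i in 1 2 3; do :; done; python3 -m crank '[0,0,0,0,0,-0.001,0, 0,0,0,0,0,0,0, 0,0,0,0,0,0,0]'
python3 -m crank '[0,0,0,0,0,-0.001,0, 0,0,0,0,0,0,0, 0,0,0,0,0,0,0]'
python3 -m crank '[0,0,0,0,0,-0.001,0, 0,0,0,0,0,0,0, 0,0,0,0,0,0,0]'
```

```text
time_s: 7.55
position: [0.5145, -0.1313, 0.2577]
tool_rot: [[0.999, -0.036, -0.0], [-0.036, -0.999, 0.0], [-0.0, -0.0, -1.0]]
ft_force: [0.8, -0.1, -2.6]
grip_width: 0.0087
time_s: 7.85
position: [0.5144, -0.1313, 0.2568]
tool_rot: [[0.999, -0.036, -0.0], [-0.036, -0.999, 0.0], [-0.0, -0.0, -1.0]]
ft_force: [0.7, -0.1, -2.4]
grip_width: 0.009
time_s: 8.15
position: [0.5145, -0.1313, 0.2558]
tool_rot: [[0.999, -0.036, -0.0], [-0.036, -0.999, -0.0], [-0.0, 0.0, -1.0]]
ft_force: [-0.6, 0.1, -2.8]
grip_width: 0.0085
time_s: 8.45
position: [0.5145, -0.1313, 0.2548]
tool_rot: [[0.999, -0.036, -0.0], [-0.036, -0.999, 0.0], [-0.0, -0.0, -1.0]]
ft_force: [1.0, -0.7, -2.6]
grip_width: 0.0088
```

```bash
for n in 1; do python3 -m crank '[0,0,0,0,0,-0.001,0, 0,0,0,0,0,0,0, 0,0,0,0,0,0,0]'; done
python3 -m crank '[0,0,0,0,0,-0.001,0, 0,0,0,0,0,0,0, 0,0,0,0,0,0,0]'
python3 -m crank '[0,0,0,0,0,-0.0005,0, 0,0,0,0,0,0,0, 0,0,0,0,0,0,0]'
```

```text
time_s: 8.75
position: [0.5145, -0.1313, 0.2538]
tool_rot: [[0.999, -0.036, -0.0], [-0.036, -0.999, 0.0], [-0.0, -0.0, -1.0]]
ft_force: [0.0, 0.2, -2.7]
grip_width: 0.0088
time_s: 9.05
position: [0.5146, -0.1314, 0.2531]
tool_rot: [[0.999, -0.036, 0.001], [-0.036, -0.999, -0.0], [0.001, 0.0, -1.0]]
ft_force: [-0.8, 0.4, 0.3]
grip_width: 0.0088
time_s: 9.35
position: [0.5147, -0.1314, 0.2529]
tool_rot: [[0.999, -0.036, 0.001], [-0.036, -0.999, -0.001], [0.001, 0.001, -1.0]]
ft_force: [-1.6, 1.2, 6.3]
grip_width: 0.0086
```

```bash
python3 -m crank '[0,0,0,0,0,0.0007,0, 0,0,0,0.003,-0.0001,0,0, 0,0,0,0.003,-0.0001,0,0, 0,0,0,0.003,-0.0001,0,0, 0,0,0,0.003,-0.0001,0,0, 0,0,0,0,0,0,0]'
python3 -m crank '[0,0,0,0.002,-0.0001,0,0, 0,0,0,0.002,0,0,0, 0,0,0,0,0,0,0]'
```

```text
time_s: 9.95
position: [0.5272, -0.1316, 0.2529]
tool_rot: [[0.999, -0.036, 0.001], [-0.036, -0.999, 0.0], [0.001, -0.0, -1.0]]
ft_force: [-0.0, 4.1, 0.6]
grip_width: 0.0084
time_s: 10.25
position: [0.5307, -0.1318, 0.253]
tool_rot: [[0.999, -0.036, -0.0], [-0.036, -0.999, 0.0], [-0.0, -0.0, -1.0]]
ft_force: [-1.2, 1.8, 0.4]
grip_width: 0.0086
```

```bash
python3 -m crank '[0,0,0,0.002,-0.0001,0,0, 0,0,0,0.002,-0.0001,0,0, 0,0,0,0.002,-0.0001,0,0, 0,0,0,0,0,0,0]'
python3 -m crank '[0,0,0,0.001,0,0,0, 0,0,0,0.001,-0.0001,0,0, 0,0,0,0,0,0,0]'
```

```text
time_s: 10.65
position: [0.5362, -0.132, 0.2529]
tool_rot: [[0.999, -0.036, -0.001], [-0.036, -0.999, 0.0], [-0.001, -0.0, -1.0]]
ft_force: [-4.6, 1.9, 1.3]
grip_width: 0.0088
time_s: 10.95
position: [0.5378, -0.1321, 0.253]
tool_rot: [[0.999, -0.036, -0.002], [-0.036, -0.999, 0.0], [-0.002, -0.0, -1.0]]
ft_force: [-6.9, 3.9, 2.4]
grip_width: 0.0088
```

```bash
python3 -m crank '[0,0,0,0,0.0015,0,0, 0,0,0,0,0.0015,0,0, 0,0,0,0,0,0,0, 0,0,0,0,0,0,0]'
python3 -m crank '[0,0,0,0,0,-0.0005,0, 0,0,0,0,0,0,0, 0,0,0,0,0,0,0]'
```

```text
time_s: 11.35
position: [0.538, -0.1301, 0.2527]
tool_rot: [[0.999, -0.037, -0.002], [-0.037, -0.999, -0.002], [-0.002, 0.002, -1.0]]
ft_force: [-3.9, -0.9, 0.2]
grip_width: 0.0086
time_s: 11.65
position: [0.5381, -0.1301, 0.2526]
tool_rot: [[0.999, -0.037, -0.001], [-0.037, -0.999, -0.002], [-0.001, 0.002, -1.0]]
ft_force: [-5.2, -1.4, 0.2]
grip_width: 0.0089
```

```bash
python3 -m crank '[0,0,0,0.001,0,0,0, 0,0,0,0.001,-0.0001,0,0, 0,0,0,0,0,0,0]'
python3 -m crank '[0,0,0,0.001,0,0,0, 0,0,0,0,0,0,0, 0,0,0,0,0,0,0]'
python3 -m crank '[0,0,0,0.001,0,0,0, 0,0,0,0,0,0,0, 0,0,0,0,0,0,0]'
python3 - <<'E'
from h import *
s=cam('scene');w=cam('wrist');t=cam('top')
A=cv2.resize(np.array(s['frame'])[165:225,225:285,::-1],(400,400),interpolation=cv2.INTER_CUBIC)
B=cv2.resize(np.array(w['frame'])[190:290,240:340,::-1],(400,400),interpolation=cv2.INTER_CUBIC)
cv2.imwrite('pics/c5.png',np.hstack([A,B]))
E
```

```text
time_s: 11.95
position: [0.5398, -0.1301, 0.2526]
tool_rot: [[0.999, -0.037, -0.002], [-0.037, -0.999, -0.002], [-0.002, 0.002, -1.0]]
ft_force: [-7.3, -0.0, 1.6]
grip_width: 0.0087
time_s: 12.25
position: [0.5407, -0.1302, 0.2526]
tool_rot: [[0.999, -0.037, -0.002], [-0.037, -0.999, -0.002], [-0.002, 0.002, -1.0]]
ft_force: [-7.3, -0.9, 2.1]
grip_width: 0.0087
time_s: 12.55
position: [0.5417, -0.1302, 0.2526]
tool_rot: [[0.999, -0.037, -0.002], [-0.037, -0.999, -0.002], [-0.002, 0.002, -1.0]]
ft_force: [-7.9, -1.8, 3.0]
grip_width: 0.0086
```

View pics/c5.png

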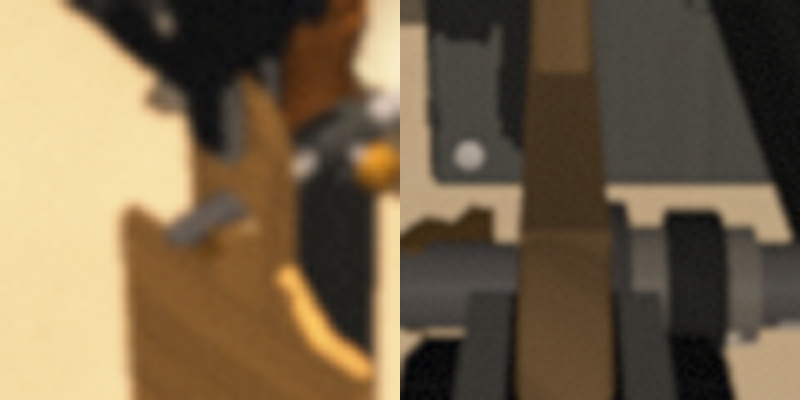

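Run:
```python
from h import *
w=load('wrist')
for u in (405,490,525): print(u,atz(w,240+(u-400)/4,190+225/4,.197))
# previous view: camera shifted by TCP diff
d=np.array([.5417,-.1302,.2526])-[.5001,-.1325,.258]
for u in (585,625): 
    print('prev',atz(w,240+(u-400)/2.5,170+165/2.5,.197+d[2])-d)
f=np.array(w['frame'])[235:262,236:276]
cv2.imwrite('pics/k.png',f[:,:,::-1])
m=(f[:,:,0].astype(int)-f[:,:,2]>25); 
for r in m: print(''.join('#' if x else '.' for x in r))
```

```text
405 [ 0.51888336 -0.13051882  0.197     ]
490 [ 0.53146622 -0.13096574  0.197     ]
525 [ 0.53664629 -0.13114973  0.197     ]
prev [ 0.52085082 -0.1301216   0.197     ]
prev [ 0.5304896  -0.13046472  0.197     ]
##############....................######
########################################
########################################
########################################
########################################
########################################
########################################
########################################
########################################
########################################
########################################
########################################
########################################
########################################
########################################
############...............#############
....#######......................#######
....######........................######
.....####.........................######
..................................######
..................................######
..................................######
..................................######
..................................######
..................................######
..................................######
..................................######
```

```bash
python3 -m crank '[0,0,0,0.0008,0,0,0, 0,0,0,0,0,0,0, 0,0,0,0,0,0,0]'
python3 -m crank '[0,0,0,-0.001,0,0,0, 0,0,0,-0.001,0,0,0, 0,0,0,0,0,0,0]'
python3 -m crank '[0,0,0,-0.001,0.0001,0,0, 0,0,0,-0.001,0,0,0, 0,0,0,0,0,0,0]'
python3 -m crank '[0,0,0,-0.001,0,0,0, 0,0,0,0,0,0,0, 0,0,0,0,0,0,0]'
```

```text
time_s: 13.0
position: [0.5424, -0.1302, 0.2526]
tool_rot: [[0.999, -0.037, -0.003], [-0.037, -0.999, -0.002], [-0.003, 0.002, -1.0]]
ft_force: [-8.8, -1.6, 3.5]
grip_width: 0.0091
time_s: 13.3
position: [0.5411, -0.1301, 0.2526]
tool_rot: [[0.999, -0.037, -0.0], [-0.037, -0.999, -0.002], [-0.0, 0.002, -1.0]]
ft_force: [-5.3, -3.7, 2.0]
grip_width: 0.0085
time_s: 13.6
position: [0.5392, -0.1296, 0.2526]
tool_rot: [[0.999, -0.036, 0.0], [-0.036, -0.999, -0.001], [0.0, 0.001, -1.0]]
ft_force: [-3.9, -4.3, 0.3]
grip_width: 0.009
time_s: 13.9
position: [0.5383, -0.1294, 0.2526]
tool_rot: [[0.999, -0.036, -0.0], [-0.036, -0.999, -0.0], [-0.0, 0.0, -1.0]]
ft_force: [-4.0, -4.4, 1.2]
grip_width: 0.0088
```

```bash
python3 -m crank '[0,0,0,-0.001,-0.0012,0,0, 0,0,0,-0.001,0,0,0, 0,0,0,0,0,0,0]'
python3 -m crank '[0,0,0,-0.001,0,0,0, 0,0,0,0,0,0,0, 0,0,0,0,0,0,0]'
python3 -m crank '[0,0,0,-0.001,0,0,0, 0,0,0,0,0,0,0, 0,0,0,0,0,0,0]'
```

```text
time_s: 14.2
position: [0.5363, -0.1298, 0.2526]
tool_rot: [[0.999, -0.036, 0.0], [-0.036, -0.999, 0.001], [0.0, -0.001, -1.0]]
ft_force: [-2.2, 3.5, 1.4]
grip_width: 0.0084
time_s: 14.5
position: [0.5354, -0.1301, 0.2526]
tool_rot: [[0.999, -0.036, 0.0], [-0.036, -0.999, 0.001], [0.0, -0.001, -1.0]]
ft_force: [-1.3, 3.2, 1.9]
grip_width: 0.0085
time_s: 14.8
position: [0.5343, -0.1305, 0.2526]
tool_rot: [[0.999, -0.036, 0.0], [-0.036, -0.999, -0.0], [0.0, 0.0, -1.0]]
ft_force: [-0.8, 2.9, 2.6]
grip_width: 0.0088
```

```bash
python3 -m crank '[0,0,0,-0.001,0.0005,0,0, 0,0,0,0,0,0,0, 0,0,0,0,0,0,0]'
python3 -m crank '[0,0,0,-0.001,0,0,0, 0,0,0,0,0,0,0, 0,0,0,0,0,0,0]'
python3 -m crank '[0,0,0,-0.001,0,0,0, 0,0,0,0,0,0,0, 0,0,0,0,0,0,0]'
```

```text
time_s: 15.1
position: [0.5334, -0.1303, 0.2526]
tool_rot: [[0.999, -0.036, 0.0], [-0.036, -0.999, -0.001], [0.0, 0.001, -1.0]]
ft_force: [-0.9, 0.4, 1.4]
grip_width: 0.0091
time_s: 15.4
position: [0.5324, -0.1302, 0.2526]
tool_rot: [[0.999, -0.036, 0.0], [-0.036, -0.999, -0.001], [0.0, 0.001, -1.0]]
ft_force: [0.3, -1.4, 1.9]
grip_width: 0.0089
time_s: 15.7
position: [0.5318, -0.1301, 0.2526]
tool_rot: [[0.999, -0.036, 0.001], [-0.036, -0.999, -0.001], [0.001, 0.0, -1.0]]
ft_force: [5.0, -2.1, 1.1]
grip_width: 0.0088
```

The outward pull is blocked at +5 N, so the keeper has dropped behind the board. I unload, then release.

```bash
python3 -m crank '[0,0,0,0.0008,0,0,0, 0,0,0,0,0,0,0, 0,0,0,0,0,0,8, 0,0,0,0,0,0,14, 0,0,0,0,0,0,20, 0,0,0,0,0,0,28, 0,0,0,0,0,0,34, 0,0,0,0,0,0,34, 0,0,0,0,0,0,34]' 20
python3 -m crank '[0,0,0,0,0,0.01,34, 0,0,0,0,0,0.02,34, 0,0,0,0,0,0.03,34, 0,0,0,-0.02,0,0.03,34, 0,0,0,-0.03,0.03,0.03,34, 0,0,0,-0.04,0.04,0,34, 0,0,0,-0.04,0.04,0,34, 0,0,0,-0.04,0.04,0,34, 0,0,0,0,0.04,0,34, 0,0,0,0,0,0,34, 0,0,0,0,0,0,34, 0,0,0,0,0,0,34, 0,0,0,0,0,0,34, 0,0,0,0,0,0,34, 0,0,0,0,0,0,34]'
python3 - <<'E'
from h import *
s=cam('scene');t=cam('top');w=cam('wrist')
A=cv2.resize(np.array(s['frame'])[150:280,210:310,::-1],(430,559),interpolation=cv2.INTER_CUBIC)
B=cv2.resize(np.array(t['frame'])[180:280,240:305,::-1],(364,559),interpolation=cv2.INTER_CUBIC)
cv2.imwrite('pics/c6.png',np.hstack([A,B]));save(w,'w6.png',scale=1.4)
E
```

```text
time_s: 16.6
position: [0.5321, -0.1299, 0.2525]
tool_rot: [[0.999, -0.036, -0.0], [-0.036, -0.999, 0.0], [-0.0, -0.0, -1.0]]
ft_force: [0.9, 0.1, 0.1]
grip_width: 0.0293
time_s: 18.1
position: [0.3774, 0.0445, 0.3713]
tool_rot: [[0.999, -0.037, -0.0], [-0.037, -0.999, 0.0], [-0.0, -0.0, -1.0]]
ft_force: [-0.5, -0.2, -1.0]
grip_width: 0.0295
```

View pics/c6.png

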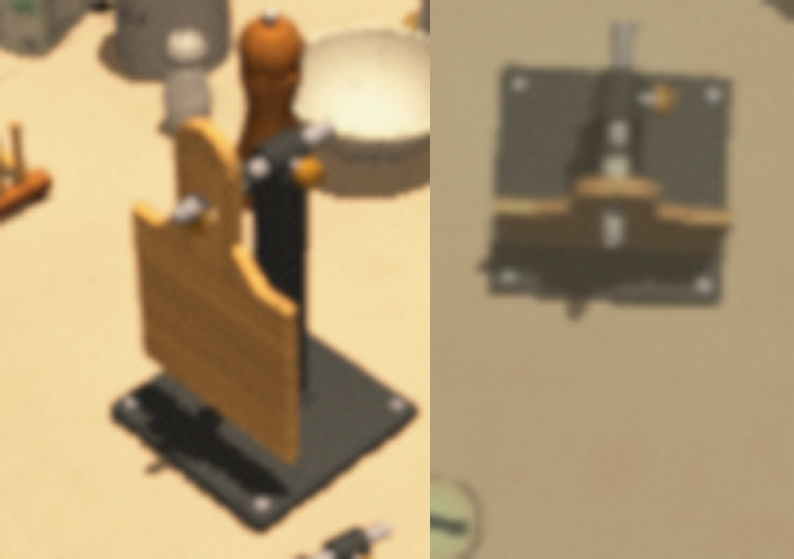

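Run:
```python
from h import *
s=load('scene');t=load('top')
R=cv2.Rodrigues(np.array([0,0,np.radians(-2.)]))[0]
e=np.array([.532,-.1315,.209])
for n,p in [('sh+y',(-.005,.07,-.036)),('sh-y',(-.005,-.07,-.036)),('low+y',(-.005,.07,-.166)),('low-y',(-.005,-.07,-.166)),('top',(0,0,.061))]:
    q=e+R@np.array(p); print(n,((proj(s,q)-[210,150])*4.3).round(), ((proj(t,q)-[240,180])*5.6).round())
s2=cam('scene')
print('motion',np.abs(np.array(s2['frame']).astype(int)-s['frame'])[165:260,230:285].max())
```

```text
sh+y [126. 203.] [ 55. 208.]
sh-y [284. 313.] [297. 221.]
low+y [137. 355.] [ 61. 240.]
low-y [284. 466.] [283. 253.]
top [204. 121.] [180. 177.]
motion 29
```

View pics/w6.png

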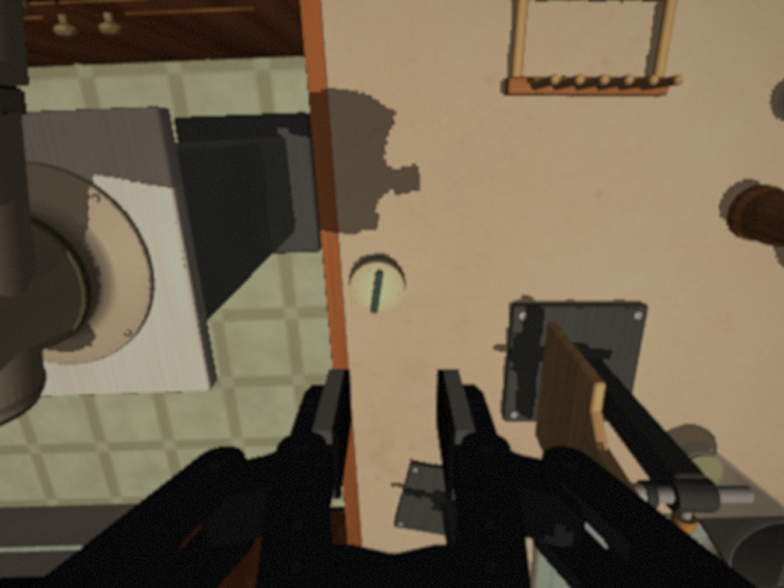

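```bash
python3 -m crank '[0,0,0,0,0,0,34, 0,0,0,0,0,0,34, 0,0,0,0,0,0,34, 0,0,0,0,0,0,34, 0,0,0,0,0,0,34, 0,0,0,0,0,0,34, 0,0,0,0,0,0,34, 0,0,0,0,0,0,34, 0,0,0,0,0,0,34, 0,0,0,0,0,0,34]' | head -1
python3 - <<'E'
from h import *
s0=np.array(load('scene')['frame']).astype(int)
fr=[cam('scene') for _ in range(4)];s=fr[0]
F=np.mean([np.array(f['frame']).astype(float) for f in fr],0)
D=np.abs(F-s0).mean(2);print('board diff',D[165:260,230:285].mean(),'static diff',D[280:375,330:385].mean(), D[165:260,230:285].max(),D[280:375,330:385].max())
im=cv2.resize(F[165:265,225:295,::-1].astype(np.uint8),None,fx=6,fy=6,interpolation=cv2.INTER_CUBIC)
x=np.arange(-1,1.01,.1)
pts=[(-.07,-.166),(.07,-.166),(.07,-.036)]
R=cv2.Rodrigues(np.array([0,0,np.radians(-2.)]))[0]
e=np.array([.536,-.1315,.209]);out=[im.copy()]
P=[(-.07,-.036),(-.07,-.166),(.07,-.166),(.07,-.036)]
q=np.array([(proj(s,e+R@np.array([-.005,y,z]))-[225,165]+.5)*6-.5 for y,z in P])
# hole and handle top
c=np.array([(proj(s,e+R@np.array([-.005,.012*np.cos(a),.012*np.sin(a)]))-[225,165]+.5)*6-.5 for a in np.linspace(0,6.28,40)])
o=im.copy();cv2.polylines(o,[q.round().astype(int)],True,(255,0,0),1);cv2.polylines(o,[c.round().astype(int)],True,(0,255,0),1)
cv2.imwrite('pics/c7.png',cv2.resize(np.hstack([o,im]),(800,571)))
E
```

```text
time_s: 19.3
board diff 1.024354066985646 static diff 0.8838437001594898 5.75 4.666666666666667
```

View pics/c7.png

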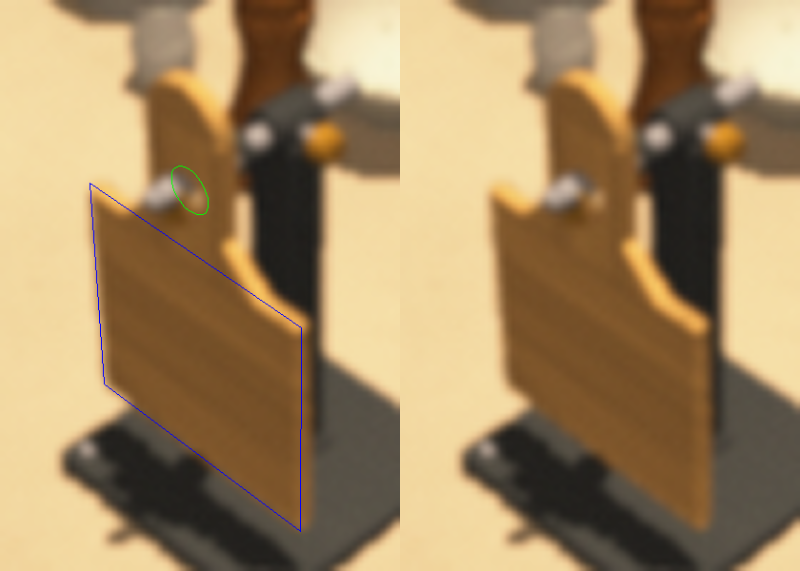

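The board is still, upright and on the peg, and the outline predicted for a straight board matches. Handing in.

```bash
python3 -c "
from rig import *
print(close_job())"
```

```text
the job is handed in; nothing more can be done
None
```

The board is on the larger black stand's peg, latched behind the brass keeper, and the job was handed in at about 19.5 s of the 58 s allowed.

**What I did:** I took the board by the handle out of the rack's middle slot and hooked its hole over the peg. I felt for the peg, kept the hole resting on it, and slid the board back against the collar. The readings during the press peaked at about 9 N. I then let go and drew the gripper clear.

**Last checks:**
- **Keeper:** pulling the board gently back out was stopped by the keeper, with the force rising to +5 N. The wrist picture also showed the brass hanging in front of the board.
- **Hanging:** after release the board was at rest, with no more change between pictures than the image noise. The outline predicted for a straight board fits the picture closely; I can't rule out a tilt of about a degree.
- **Surroundings:** the gripper was well clear. The mill, tumbler, timer and rack looked undisturbed in the last wrist picture, the salt shaker in the last scene view.

**What disagreed:** the top camera placed the rack about 3–5 mm away from where the wrist camera did, so I trusted the wrist camera and the contact forces. There were side forces of up to about 4 N on the peg while sliding, which I corrected as I went. The keeper's final angle and the collar's pressure on the board were judged from force and pictures, not measured.

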